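# Refit the cooling-stirrer drive of a sample roaster

### The arm

A 6-joint arm with a two-finger parallel gripper is mounted at the origin on the work surface. World frame = base frame: x ahead of the robot, y to its left, z up, the work surface at z = 0. Lengths are in m, angles in rad, forces in N, time in s.
With the tool pointing down it reaches from about 0.35 to 0.775 m from the base axis. Payload 7.3 kg.
Tool frame: the origin (TCP) lies midway between the tips of the shut fingers; the grasp point (between the pads) lies 19 mm behind it; z points along the fingers, y is the line along which they close (so a half turn about z gives the same grasp; the last joint's range is limited). The gripper opens to 92 mm and grips with 3 to 60 N. Pads are 19 mm wide; open, the fingers measure 130 mm over their backs; the gripper's body (75 mm by 190 mm) begins 47 mm behind the grasp point.
Start: joints at [-1.296, 0.342, 1.524, -0, 1.275, -0.146], TCP at [0.214, -0.479, 0.227] pointing down, gripper open.
Joint ranges: [-2.53, 2.53], [-0.77, 2.02], [0.04, 2.7], [-1, 4.14], [0.28, 2.66], [-3.11, 3.11]. Speed limits (rad/s): [2.57, 2.57, 3.14, 3.14, 3.14, 3.14].

### API

Orientations are given as [roll, pitch, yaw] about the fixed x, y, z axes, in that order (R = Rz(yaw) Ry(pitch) Rx(roll)).
In Python, from cell import robot, read_camera, camera_params, nets gives the robot as it stands. The module is installed in compiled form; this text tells all that it offers.
- The arm moves only by the tool step_arm, never from a script. Its argument "steps" is a list of rows, each an object of numbers: "x", "y", "z": the shift along the tool's x, y, z as a fraction of full scale; "rx", "ry", "rz": the turn, a rotation vector about the tool's x, y, z as a fraction of full scale; "claw": the opening, from -1 (shut) to 1 (fully open). In form: [{"x": .., "y": .., "z": .., "rx": .., "ry": .., "rz": .., "claw": ..}, ...]. A call has 1 to 12 rows; each row is the pose to reach, as a shift and turn from the pose commanded when the call began, along the tool's axes at that moment; what a row does not reach only later rows make up. Full scale, the value 1, is 750 mm for a shift and pi/4 rad for a turn. A row lasts 1/12 s, in which the tool goes at most 41.7 mm and 7.16 degrees, less where a joint would pass 70% of its speed; a pose out of reach is approached as far as the arm can. A call with a number of a shift or a turn outside -1 to 1 is refused whole. A call with a gripper value outside its range is refused whole. The fingers move at their own pace and stop on an object; "squeeze" is the grip in N (left out, the last holds). Time passes only in rows, so rows that repeat a pose let the fingers close. It gives the time, the measured TCP pose, the force, the opening and the grip force at its end, in the units of the state.
- robot.observe(): the state, without advancing time (a new reading comes with each control period).
- read_camera(name): name is "side" or "top"; returns (picture, depth): 384x512x3 uint8, blue, green, red; 384x512 float32, m along the optical axis (not along the pixel's ray), 0 where there is no reading.
- camera_params(name): a dict with "fx", "fy", "cx", "cy" (pixels), "R" (3x3) and "t" (3): a world point X has camera coordinates R X + t. Camera axes: x right, y down, z forward; pixel columns grow to the right and rows downward; lengths in m; the calibration is good to about 2 mm. A picture is of the moment at which its call begins. camera_params takes no time and is no camera call.
- robot.hand_in(): hands the job in; it is judged then, once.
Trained networks look in the newest picture that a camera, given by its name, has taken for a name from the list of things; names that differ only in an ending like _2 or _b are one class to them, and where a whole thing is asked for, a point or a joint stands for the part that bears it (a point fixed in the world has none). Each returns a list of dicts, best first, with "conf" (0 to 1); they miss things now and then, are a little off and sometimes report something else, mostly with a low value. They report only what shows in the picture. A call takes as long as a camera call. They do not tell look-alikes from the thing itself.
- nets.masks_of(camera, query): "region" (384x512 bool, what is visible of it) and "box" ([left, top, right, bottom] in pixels, round what is visible of it).
- nets.landmark_of(camera, query): "pixel" ([row, column] in pixels: a listed point, or the origin of a listed thing).
The state is a dict: "time": time; "qpos": joint angles; "qvel": joint speeds; "joint_efforts": joint torques, N m; "tool_pos": TCP position; "tool_rot": TCP orientation; "contact_force": force on the tool from outside, world axes, zero at the start; "torque": the same for the moment, N m; "opening": finger opening in m; "grip_force": force on a finger pad.
Only numpy, scipy, OpenCV 4.12 (cv2) and the standard library are available. Lean on these libraries where they do the work, as an engineer would, in place of code of your own. Each camera call takes 0.05 s, during which the arm holds its last target. There are 200 camera calls.

### The job

Reassemble the roaster's stirrer drive: first set the aluminium bearing block down flat in the rectangular nest of the grey housing and let go of it, then take the orange gear from its blue stand, turn it until its splined stem meshes with the brass coupling, and push it fully home against the coupling's spring. Finish while still holding the gear pressed fully home with the gripper, because the spring lifts it again if you let go. Leave the other things on the table where they are.

Things in the scene. Friction and masses are not known exactly. Their poses are not given: they have to be found in the camera images.
- housing: Fixed grey drive housing, a block 130 (x) x 260 (y) x 60 high; origin at the centre of its underside, axes along its sides. Top face at 60. The rectangular nest is at y +65, the brass coupling at y -65; a black motor (52 diameter, axis 30 up) sticks 40 out of its +x side.
- nest (a point): Centre of the floor of the rectangular nest (46 above the housing's underside; 14 deep, open upward), 40 along its x by 64 along its y, axes as the housing's. The block goes in with its long side along this y, either way round, 2 play on each side, and then stands 26 proud of the housing's top; its origin is then on this point.
- socket (a point): Centre of the top face of the brass coupling (44 across, 4 above the housing's top), with a cross-shaped slot: two crossing slots, each 36 long, 10.5 wide, over 30 deep, along this point's x and y. 20 below the top waits a spring plunger. The coupling starts at some angle to the housing, stiff to turn (1.5 N m). Home: gear's origin on this point, its x along this x or y (any of four ways).
- plunger (a joint): Travel of the spring plunger inside the coupling, m: 0 untouched, 0.010 when the gear is home. It pushes up with 6 N at first touch and 12 N at home (600 N/m); the gear's weight alone cannot press it.
- gear: Loose orange toothed gear, 70 diameter, 10 thick, 250 g. Origin: centre of the wheel's underside, z up. On top a black hub to grip, 24 x 24, z 10 to 38, sides along x and y; fingertips may push on the wheel's top. Below, a steel stem 30 long: two crossing keys along x and y, 34 long, 8 wide (lowest 5 only 31 by 5, a lead-in). Starts with stem in the stand's hole, wheel resting on the stand's top.
- stand: Fixed blue stand 80 x 80 x 45 high with a round hole, 41 diameter, in which the gear waits. Origin at the centre of its underside.
- block: Loose aluminium bearing block, 60 (x) x 36 (y) x 40 high, about 230 g, with a dark bore mark on top; origin at the centre of its underside. It starts upright on the table; stand and block may change sides.
- sample_tray: Yellow round sample tray, 150 across, 25 high, origin under its centre. To be left alone.
- bean_jar: Amber jar with black cap, 70 diameter, 120 high, origin under its centre. To be left alone.
- brush: Cleaning brush lying on the table. To be left alone.
- screwdriver: Screwdriver lying on the table, between robot and housing. To be left alone.
- spare_gear: Small brass gear, 52 across, 20 high, lying between robot and housing, origin under its centre. Not the one to fit; to be left alone.
- scoop_cup: Steel cup, 72 across, 70 high, origin under its centre. To be left alone.
Not all that is in view belongs to the job. There is more than one size of the block; the job needs the middle-sized.

How it is judged:
On the way, in this order (a step that is already met when the one before it is completed fails the run):
1. the bearing block sits flat in the nest and is let go (x of block in the frame of nest between -0.004 and 0.004 m and y of block in the frame of nest between -0.004 and 0.004 m and z of block in the frame of nest below 0.003 m and angle between block's own z axis and vertical below 0.06 rad and contact force between block and the fingers below 0.1 N and linear speed of block below 0.02 m/s), for 0.3 s.
2. the gear's stem has entered the coupling's slots (horizontal distance between gear and socket below 0.003 m and angle between gear's own z axis and vertical below 0.06 rad and z of gear in the frame of socket below 0.018 m), for 0.1 s.
At the end, for the whole second after the job is handed in: Block let go in the nest: within 4 mm of its centre, underside within 3 mm of its floor, upright. Gear within 3 mm sideways and 2 mm in height of the coupling's top centre, upright to 0.06 rad, plunger pressed in over 8 mm, fingers on the gear with over 3 N, held to the end (all of step 1 and horizontal distance between gear and socket below 0.003 m and angle between gear's own z axis and vertical below 0.06 rad and z of gear in the frame of socket below 0.002 m and value of joint plunger above 0.008 m and contact force between the fingers and gear above 3 N); the arm keeps its last pose, push and grip.
It fails at once if a bystander (tray, jar, brush, screwdriver, spare gear, cup) is moved more than 30 mm (distance of any of sample_tray, bean_jar, brush, screwdriver, spare_gear, scoop_cup from where it was at the start of the episode above 0.03 m).
It also fails if it takes over 54 s, if anything falls off the work surface, if the arm or the gripper's body presses on something with over 40 N, if the wrist force passes 120 N, or if a joint passes its speed limit or range.

## Working session

There is one attempt and no reset: what is moved stays moved. The work goes in short steps, Python scripts to look and compute and a tool call to move; the robot and the scene stay as the last step left them, time stands still between calls to the robot, and variables do not carry over. Pictures are saved under pics/ and viewed, at most 10 in all, crops included, and the job is handed in when it is done.

Besides the shell and the picture viewer there is one more tool, called after "Call:" as name(argument=value, ...) on one line, values as JSON. step_arm: Moves the arm, as the interface text tells. Its arguments: {"type":"object","properties":{"steps":{"type":"array","items":{"type":"object","properties":{"x":{"type":"number","minimum":-1,"maximum":1},"y":{"type":"number","minimum":-1,"maximum":1},"z":{"type":"number","minimum":-1,"maximum":1},"rx":{"type":"number","minimum":-1,"maximum":1},"ry":{"type":"number","minimum":-1,"maximum":1},"rz":{"type":"number","minimum":-1,"maximum":1},"claw":{"type":"number"}}}},"squeeze":{"type":"number"}},"required":["steps"]}

```bash
mkdir -p pics
cat > h.py <<'E'
import numpy as np, cv2
from cell import robot, read_camera, camera_params, nets
def cloud(name,d):
    p=camera_params(name);R=np.array(p["R"]);t=np.array(p["t"])
    v,u=np.mgrid[0:384,0:512]
    c=np.stack([(u-p["cx"])/p["fx"]*d,(v-p["cy"])/p["fy"]*d,d],-1)
    return (c-t)@R   # R^T (c-t)
def ray(name,px,z):
    p=camera_params(name);R=np.array(p["R"]);t=np.array(p["t"])
    o=-R.T@t; w=R.T@np.array([(px[1]-p["cx"])/p["fx"],(px[0]-p["cy"])/p["fy"],1])
    return o+w*(z-o[2])/w[2]
E
python3 - <<'E'
from h import *
ims=[]
for n in("top","side"):
    im,d=read_camera(n);np.save(n+"_d.npy",d);cv2.imwrite(n+".png",im);ims.append(im)
    P=cloud(n,d)
    p=camera_params(n);print(n,-np.array(p["R"]).T@p["t"],p["fx"])
    for q in("housing","nest","socket","gear","stand","block"):
        for m in nets.landmark_of(n,q)[:3]:
            r,c=[int(round(v)) for v in m["pixel"]];print(q,round(m["conf"],2),np.round(m["pixel"],1),P[min(max(r,0),383),min(max(c,0),511)].round(3))
    for m in nets.masks_of(n,"block")[:4]: 
        r=m["region"]&(d>0);print("mask",m["conf"],m["box"],P[r].max(0).round(3),P[r].min(0).round(3))
cv2.imwrite("pics/a.png",cv2.resize(ims[0],(768,576)));cv2.imwrite("pics/b.png",cv2.resize(ims[1],(768,576)))
print(robot.observe())
E
```

```text
top [0.35000298 0.01112057 1.07295426] 415.57419806791427
housing 0.61 [200.2 252.5] [0.54  0.02  0.061]
housing 0.26 [277.6 212.3] [0.349 0.115 0.022]
nest 0.64 [194.1 221.6] [0.556 0.096 0.048]
socket 0.6 [196.5 277.1] [ 0.554 -0.043  0.046]
gear 0.63 [224.1 392.7] [ 0.487 -0.328  0.057]
stand 0.97 [230.8 388.7] [ 0.47  -0.318  0.056]
block 0.84 [255.5 107.9] [0.397 0.373 0.032]
block 0.8 [280.  134.5] [0.341 0.299 0.051]
block 0.56 [236.4 142.6] [0.447 0.289 0.038]
mask 0.79 [127.5, 225.6, 149.5, 255.2] [0.472 0.322 0.047] [ 0.409  0.276 -0.001]
mask 0.78 [114.1, 265.7, 150.9, 303.4] [0.369 0.337 0.059] [0.286 0.267 0.005]
mask 0.63 [95.1, 248.6, 114.6, 267.8] [0.418 0.403 0.035] [ 0.375  0.358 -0.002]
mask 0.37 [122.9, 135.3, 150.8, 165.8] [0.697 0.376 0.076] [ 0.629  0.292 -0.002]
side [0.53871425 0.87164853 0.67304047] 360.85996009560984
housing 0.94 [208.  255.5] [0.552 0.073 0.045]
nest 0.6 [211.7 257.4] [0.549 0.091 0.046]
socket 0.6 [181.7 259.1] [ 0.546 -0.06   0.044]
gear 0.71 [137.7 272.6] [ 0.5   -0.338  0.055]
gear 0.49 [186.2 314.5] [ 0.365 -0.111 -0.001]
stand 0.58 [
[... 467 characters left out ...]
ime': 0.8, 'qpos': array([-1.29599034e+00,  3.41955347e-01,  1.52410982e+00,  6.50745055e-06,
        1.27540631e+00, -1.45998637e-01]), 'qvel': array([-8.74614034e-04, -9.18090074e-04, -7.20887279e-04,  1.77674782e-03,
       -9.55515262e-05,  1.67537827e-04]), 'joint_efforts': array([ 2.70691402e-03, -4.31074762e+01, -2.44469798e+01,  7.21468544e-02,
        4.81692504e-02, -2.05048138e-05]), 'tool_pos': array([ 0.2144861 , -0.47920123,  0.22676027]), 'tool_rot': array([3.14147186e+00, 1.14695008e-05, 4.20802727e-01]), 'contact_force': array([-0.37054741, -0.8857146 ,  0.13781421]), 'torque': array([ 0.00049565,  0.05398641, -0.00465796]), 'grip_force': 0.0, 'opening': 0.09160016401982314}
```

View pics/a.png

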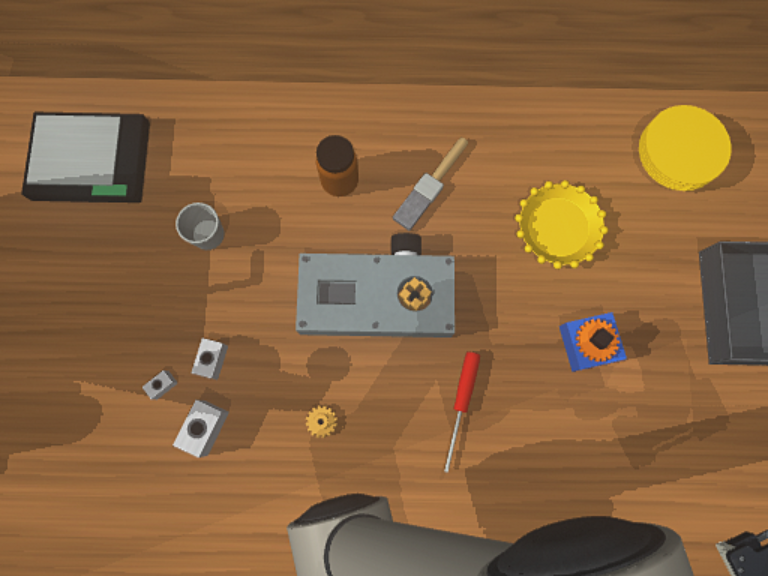

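View pics/b.png

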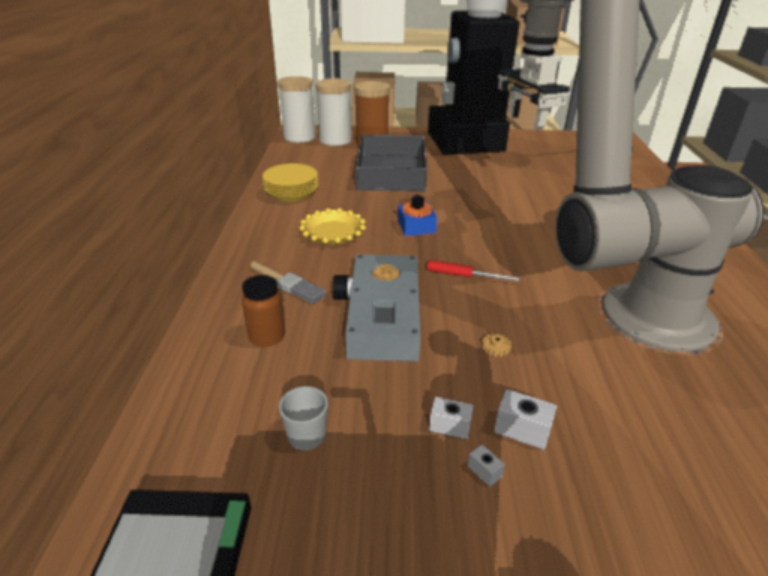

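The top view shows the middle-sized block at about (207,358), the nest at (336,292), the coupling at (415,293) and the gear on its stand at (598,340), all in the 768-wide picture. The side view agrees. Next I'll measure them more finely.

```bash
cat > m.py <<'E'
from h import *
im=cv2.imread("top.png");d=np.load("top_d.npy");P=cloud("top",d);g=im.astype(int)
hsv=cv2.cvtColor(im,cv2.COLOR_BGR2HSV)
def rect(mask,z,box,name):
    m=np.zeros(mask.shape,np.uint8);x0,y0,x1,y1=box;m[y0:y1,x0:x1]=mask[y0:y1,x0:x1]
    n,l,s,c=cv2.connectedComponentsWithStats(m,connectivity=4);k=1+s[1:,4].argmax();m=(l==k)
    cs,_=cv2.findContours(m.astype(np.uint8),cv2.RETR_EXTERNAL,2)
    fill=np.zeros(m.shape,np.uint8);cv2.drawContours(fill,cs,-1,1,-1)
    vv,uu=np.nonzero(fill);pts=np.concatenate([[ray("top",(v+a,u+b),z)[:2] for a in(-.5,.5) for b in(-.5,.5)] for v,u in zip(vv,uu)])
    r=cv2.minAreaRect((pts*1000).astype(np.float32))
    q=fill>0
    print(name,"rect c,size,ang",np.round(r[0],1),np.round(r[1],1),round(r[2],1),"centroid",(pts.mean(0)*1000).round(1),"zmed",np.median(P[q&(d>0)][:,2]).round(4))
    return q
S=hsv[...,1];V=hsv[...,2];H=hsv[...,0]
print("pix samples block",hsv[232,138],hsv[236,147],hsv[243,138],"hous",hsv[180,215],"nest",hsv[190,222],hsv[198,222],"wood",hsv[260,160])
rect((S<60)&(V>150),.04,(122,220,155,258),"blocktop")
rect((S<60)&(V>100),.04,(122,220,155,258),"blocktop+")
rect((S<90)&(P[...,2]>.05)&(d>0),.06,(190,160,312,230),"housing")
rect((P[...,2]>.05)&(P[...,2]<.075),.06,(190,160,312,230),"housing-d")
rect((V<np.median(V[175:182,205:260])*.85),.06,(205,182,242,206),"nest")
rect((H<35)&(S>90),.064,(258,180,295,212),"coupling")
rect((V<70),.093,(385,210,420,240),"hub")
rect((H<14)&(S>180)&(V>140),.055,(375,208,425,250),"gear")
rect((H>100)&(S>140),.045,(370,205,425,250),"stand")
a=cv2.resize(im[215:262,90:160],None,fx=5,fy=5,interpolation=2);b=cv2.resize(im[175:222,255:325],None,fx=5,fy=5,interpolation=2);c=cv2.resize(im[205:252,365:435],None,fx=5,fy=5,interpolation=2);e=cv2.resize(im[170:217,195:265],None,fx=5,fy=5,interpolation=2)
cv2.imwrite("pics/c.png",np.vstack([np.hstack([a,e]),np.hstack([b,c])]))
E
python3 m.py
```

```text
pix samples block [  0   1 209] [11 21 95] [ 10   7 112] hous [ 83  16 148] nest [ 20   8 100] [ 10   8 101] wood [ 13 138 129]
blocktop rect c,size,ang [441.8 301.7] [38.3 62. ] 76.1 centroid [441.6 301.6] zmed 0.0411
blocktop+ rect c,size,ang [441.7 301.1] [39.1 62.6] 76.6 centroid [441.6 301.1] zmed 0.0412Traceback (most recent call last):
  File "m.py", line 18, in <module>
    rect((S<90)&(P[...,2]>.05)&(d>0),.06,(190,160,312,230),"housing")
    ~~~~^^^^^^^^^^^^^^^^^^^^^^^^^^^^^^^^^^^^^^^^^^^^^^^^^^^^^^^^^^^^^
  File "m.py", line 9, in rect
    vv,uu=np.nonzero(fill);pts=np.concatenate([[ray("top",(v+a,u+b),z)[:2] for a in(-.5,.5) for b in(-.5,.5)] for v,u in zip(vv,uu)])
                                                ~~~^^^^^^^^^^^^^^^^^^^
  File "h.py", line 9, in ray
    p=camera_params(name);R=np.array(p["R"]);t=np.array(p["t"])
ValueError: time passes only in moves, steps and waits
```

```bash
sed -i 's/^def cloud/import functools\n_cp=camera_params\ncamera_params=functools.lru_cache(None)(lambda n:_cp(n))\ndef cloud/' h.py; python3 m.py
```

```text
pix samples block [  0   1 209] [11 21 95] [ 10   7 112] hous [ 83  16 148] nest [ 20   8 100] [ 10   8 101] wood [ 13 138 129]
blocktop rect c,size,ang [441.8 301.7] [38.3 62. ] 76.1 centroid [441.6 301.6] zmed 0.0411
blocktop+ rect c,size,ang [441.7 301.1] [39.1 62.6] 76.6 centroid [441.6 301.1] zmed 0.0412
housing rect c,size,ang [553.4  25.1] [136.  261.9] 0.1 centroid [551.9  24.8] zmed 0.0606
housing-d rect c,size,ang [553.4  25.1] [136.  261.9] 0.1 centroid [551.9  24.8] zmed 0.0606
nest rect c,size,ang [553.6  90. ] [43.1 67.2] 1.2 centroid [551.7  91.3] zmed 0.0476
coupling rect c,size,ang [548.6 -40. ] [52.7 55.2] 46.1 centroid [549.5 -39.8] zmed 0.0591
hub rect c,size,ang [ 479.2 -334.4] [29.7 33.5] 49.6 centroid [ 479.1 -334.2] zmed 0.0827
gear rect c,size,ang [ 478.  -339.8] [59.3 66.2] 36.0 centroid [ 473.1 -337.4] zmed 0.0554
stand rect c,size,ang [ 481.  -335.6] [81.5 95.6] 13.8 centroid [ 471.  -318.3] zmed 0.0441
```

View pics/c.png

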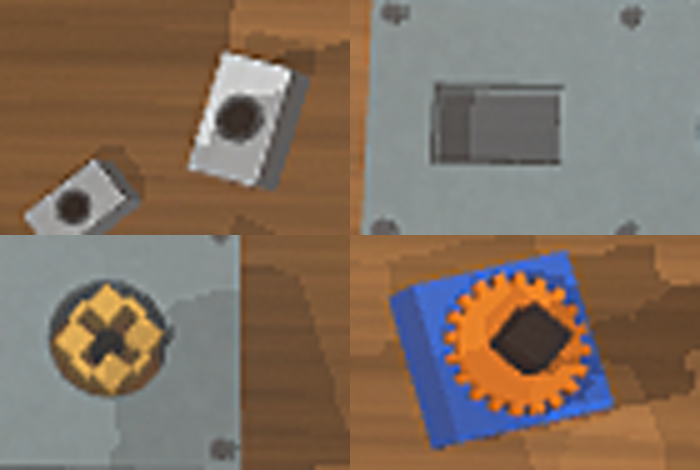

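The crops show the middle block (white, long side near image-vertical), the nest, the coupling's cross close to 45°, and the gear hub turned by about 45°. I'll write the move helper and start moving.

```bash
cat > g.py <<'E'
import sys;from h import *
from scipy.spatial.transform import Rotation as Ro
def plan(T,pos,rot):
    Rm=Ro.from_euler("xyz",rot); Rt=Ro.from_euler("xyz",[np.pi,0,np.radians(T[3])])
    s=Rm.inv().apply(np.array(T[:3])-pos)
    w=(Rm.inv()*Rt).as_rotvec(); print("shift",(s/.75).round(4),"turn",(w/(np.pi/4)).round(3),"mm",(s*1000).round(1),"deg",np.degrees(w).round(2),"rows",np.linalg.norm(s)/.0417,np.degrees(np.linalg.norm(w))/7.16)
if __name__=="__main__":
    o=robot.observe();print(o["time"],o["tool_pos"].round(4),np.degrees(o["tool_rot"]).round(2),o["contact_force"].round(1),o["opening"].round(4),o["grip_force"])
    pos,rot=o["tool_pos"],o["tool_rot"]
    for a in sys.argv[1:]:
        T=[float(v) for v in a.split(",")]; plan(T,pos,rot); pos=np.array(T[:3]);rot=[np.pi,0,np.radians(T[3])]
E
python3 g.py .42,-.1,.25,69 .442,.3015,.2,114 .4417,.3015,.1,159 .4417,.3015,.1,166
python3 - <<'E'
from h import *
print(ray("top",(195.6,276.6),.064))
E
```

```text
[ 0.55128943 -0.04078369  0.064     ]Traceback (most recent call last):
  File "g.py", line 8, in <module>
    o=robot.observe();print(o["time"],o["tool_pos"].round(4),np.degrees(o["tool_rot"]).round(2),o["contact_force"].round(1),o["opening"].round(4),o["grip_force"])
                                                                                                                            ^^^^^^^^^^^^^^^^^^
AttributeError: 'float' object has no attribute 'round'
```

```bash
sed -i 's/o\["opening"\].round(4)/round(o["opening"],4)/' g.py
python3 g.py .42,-.1,.25,69 .442,.3015,.2,114 .4417,.3015,.1,159 .4417,.3015,.1,166
```

```text
0.8 [ 0.2145 -0.4792  0.2268] [179.99   0.    24.11] [-0.4 -0.9  0.1] 0.0916 0.0
shift [ 0.4566 -0.3496 -0.031 ] turn [ 0.     0.    -0.998] mm [ 342.5 -262.2  -23.3] deg [ 1.000e-02  0.000e+00 -4.489e+01] rows 10.358202765141366 6.2695223725035305
shift [ 0.5103 -0.1645  0.0667] turn [ 0.  0. -1.] mm [ 382.7 -123.3   50. ] deg [  0.   0. -45.] rows 9.717003001716584 6.28491620111732
shift [ 0.0002 -0.0004  0.1333] turn [-0.  0. -1.] mm [  0.1  -0.3 100. ] deg [ -0.   0. -45.] rows 2.398092326114808 6.284916201117319
shift [0. 0. 0.] turn [ 0.     0.    -0.156] mm [0. 0. 0.] deg [ 0.  0. -7.] rows 0.0 0.9776536312849158
```

Call:
step_arm(steps=[{"x": 0.4566, "y": -0.3496, "z": -0.031, "rz": -1, "claw": 1}, {"x": 0.4566, "y": -0.3496, "z": -0.031, "rz": -1, "claw": 1}, {"x": 0.4566, "y": -0.3496, "z": -0.031, "rz": -1, "claw": 1}, {"x": 0.4566, "y": -0.3496, "z": -0.031, "rz": -1, "claw": 1}, {"x": 0.4566, "y": -0.3496, "z": -0.031, "rz": -1, "claw": 1}, {"x": 0.4566, "y": -0.3496, "z": -0.031, "rz": -1, "claw": 1}, {"x": 0.4566, "y": -0.3496, "z": -0.031, "rz": -1, "claw": 0.3}, {"x": 0.4566, "y": -0.3496, "z": -0.031, "rz": -1, "claw": 0.3}, {"x": 0.4566, "y": -0.3496, "z": -0.031, "rz": -1, "claw": 0.3}, {"x": 0.4566, "y": -0.3496, "z": -0.031, "rz": -1, "claw": 0.3}, {"x": 0.4566, "y": -0.3496, "z": -0.031, "rz": -1, "claw": 0.3}, {"x": 0.4566, "y": -0.3496, "z": -0.031, "rz": -1, "claw": 0.3}])

```text
$.steps[0]: bad value
```

Call:
step_arm(steps=[{"x": 0.51, "y": -0.1645, "z": 0.067, "rz": -1, "claw": 0.3}, {"x": 0.51, "y": -0.1645, "z": 0.067, "rz": -1, "claw": 0.3}, {"x": 0.51, "y": -0.1645, "z": 0.067, "rz": -1, "claw": 0.3}, {"x": 0.51, "y": -0.1645, "z": 0.067, "rz": -1, "claw": 0.3}, {"x": 0.51, "y": -0.1645, "z": 0.067, "rz": -1, "claw": 0.3}, {"x": 0.51, "y": -0.1645, "z": 0.067, "rz": -1, "claw": 0.3}, {"x": 0.51, "y": -0.1645, "z": 0.067, "rz": -1, "claw": 0.3}, {"x": 0.51, "y": -0.1645, "z": 0.067, "rz": -1, "claw": 0.3}, {"x": 0.51, "y": -0.1645, "z": 0.067, "rz": -1, "claw": 0.3}, {"x": 0.51, "y": -0.1645, "z": 0.067, "rz": -1, "claw": 0.3}, {"x": 0.51, "y": -0.1645, "z": 0.067, "rz": -1, "claw": 0.3}, {"x": 0.51, "y": -0.1645, "z": 0.067, "rz": -1, "claw": 0.3}])

```text
$.steps[0]: bad value
```

Call:
step_arm(steps=[{"z": 0.1333, "rz": -1, "claw": 0.3}, {"z": 0.1333, "rz": -1, "claw": 0.3}, {"z": 0.1333, "rz": -1, "claw": 0.3}, {"z": 0.1333, "rz": -1, "claw": 0.3}, {"z": 0.1333, "rz": -1, "claw": 0.3}, {"z": 0.1333, "rz": -1, "claw": 0.3}, {"z": 0.1333, "rz": -1, "claw": 0.3}, {"z": 0.1333, "rz": -1, "claw": 0.3}, {"z": 0.1333, "rz": -1, "claw": 0.3}])

```text
$.steps[0]: bad value
```

```bash
python3 g.py .4417,.3015,.018,166
python3 - <<'E'
from h import *
im,d=read_camera("top");cv2.imwrite("top2.png",im);
hsv=cv2.cvtColor(im,cv2.COLOR_BGR2HSV)
# nest/coupling crop clear?
a=cv2.resize(im[165:225,190:320],None,fx=6,fy=6,interpolation=2)
cv2.imwrite("pics/d.png",a)
E
```

```text
0.8 [ 0.2145 -0.4792  0.2268] [179.99   0.    24.11] [-0.4 -0.9  0.1] 0.0916 0.0
shift [ 0.7017 -0.8264  0.2782] turn [ 0.     0.    -3.153] mm [ 526.3 -619.8  208.7] deg [ 0.0000e+00  1.0000e-02 -1.4189e+02] rows 20.131054121197927 19.81700834489435
```

Call:
step_arm(steps=[{"x": 0.4566, "y": -0.3496, "z": -0.031, "rx": 0, "ry": 0, "rz": -1, "claw": 1}, {"x": 0.4566, "y": -0.3496, "z": -0.031, "rx": 0, "ry": 0, "rz": -1, "claw": 1}, {"x": 0.4566, "y": -0.3496, "z": -0.031, "rx": 0, "ry": 0, "rz": -1, "claw": 1}, {"x": 0.4566, "y": -0.3496, "z": -0.031, "rx": 0, "ry": 0, "rz": -1, "claw": 1}, {"x": 0.4566, "y": -0.3496, "z": -0.031, "rx": 0, "ry": 0, "rz": -1, "claw": 0.3}, {"x": 0.4566, "y": -0.3496, "z": -0.031, "rx": 0, "ry": 0, "rz": -1, "claw": 0.3}, {"x": 0.4566, "y": -0.3496, "z": -0.031, "rx": 0, "ry": 0, "rz": -1, "claw": 0.3}, {"x": 0.4566, "y": -0.3496, "z": -0.031, "rx": 0, "ry": 0, "rz": -1, "claw": 0.3}, {"x": 0.4566, "y": -0.3496, "z": -0.031, "rx": 0, "ry": 0, "rz": -1, "claw": 0.3}, {"x": 0.4566, "y": -0.3496, "z": -0.031, "rx": 0, "ry": 0, "rz": -1, "claw": 0.3}, {"x": 0.4566, "y": -0.3496, "z": -0.031, "rx": 0, "ry": 0, "rz": -1, "claw": 0.3}, {"x": 0.4566, "y": -0.3496, "z": -0.031, "rx": 0, "ry": 0, "rz": -1, "claw": 0.3}])

```text
time: 1.85
tool_pos: [0.4212, -0.0971, 0.2503]
tool_rot: [3.141, -0.001, 1.211]
contact_force: [0.4, -0.4, -0.6]
opening: 0.0599
grip_force: 0.0
```

Call:
step_arm(steps=[{"x": 0.51, "y": -0.1645, "z": 0.067, "rx": 0, "ry": 0, "rz": -1, "claw": 0.3}, {"x": 0.51, "y": -0.1645, "z": 0.067, "rx": 0, "ry": 0, "rz": -1, "claw": 0.3}, {"x": 0.51, "y": -0.1645, "z": 0.067, "rx": 0, "ry": 0, "rz": -1, "claw": 0.3}, {"x": 0.51, "y": -0.1645, "z": 0.067, "rx": 0, "ry": 0, "rz": -1, "claw": 0.3}, {"x": 0.51, "y": -0.1645, "z": 0.067, "rx": 0, "ry": 0, "rz": -1, "claw": 0.3}, {"x": 0.51, "y": -0.1645, "z": 0.067, "rx": 0, "ry": 0, "rz": -1, "claw": 0.3}, {"x": 0.51, "y": -0.1645, "z": 0.067, "rx": 0, "ry": 0, "rz": -1, "claw": 0.3}, {"x": 0.51, "y": -0.1645, "z": 0.067, "rx": 0, "ry": 0, "rz": -1, "claw": 0.3}, {"x": 0.51, "y": -0.1645, "z": 0.067, "rx": 0, "ry": 0, "rz": -1, "claw": 0.3}, {"x": 0.51, "y": -0.1645, "z": 0.067, "rx": 0, "ry": 0, "rz": -1, "claw": 0.3}, {"x": 0.51, "y": -0.1645, "z": 0.067, "rx": 0, "ry": 0, "rz": -1, "claw": 0.3}])

```text
time: 2.77
tool_pos: [0.441, 0.3049, 0.1985]
tool_rot: [-3.141, -0.001, 1.995]
contact_force: [-1.9, -1.1, -0.0]
opening: 0.0597
grip_force: 0.0
```

Call:
step_arm(steps=[{"x": 0, "y": 0, "z": 0.1333, "rx": 0, "ry": 0, "rz": -1, "claw": 0.3}, {"x": 0, "y": 0, "z": 0.1333, "rx": 0, "ry": 0, "rz": -1, "claw": 0.3}, {"x": 0, "y": 0, "z": 0.1333, "rx": 0, "ry": 0, "rz": -1, "claw": 0.3}, {"x": 0, "y": 0, "z": 0.1333, "rx": 0, "ry": 0, "rz": -1, "claw": 0.3}, {"x": 0, "y": 0, "z": 0.1333, "rx": 0, "ry": 0, "rz": -1, "claw": 0.3}, {"x": 0, "y": 0, "z": 0.1333, "rx": 0, "ry": 0, "rz": -1, "claw": 0.3}, {"x": 0, "y": 0, "z": 0.1333, "rx": 0, "ry": 0, "rz": -1, "claw": 0.3}, {"x": 0, "y": 0, "z": 0.1333, "rx": 0, "ry": 0, "rz": -1, "claw": 0.3}, {"x": 0, "y": 0, "z": 0.1333, "rx": 0, "ry": 0, "rz": -1, "claw": 0.3}])

```text
time: 3.52
tool_pos: [0.4416, 0.3002, 0.0997]
tool_rot: [-3.141, 0.0, 2.774]
contact_force: [0.4, 0.1, 0.4]
opening: 0.0596
grip_force: 0.0
```

```bash
python3 - <<'E'
from h import *
im,d=read_camera("side");cv2.imwrite("side2.png",im)
a=cv2.resize(im[190:384,190:384],(582,582),interpolation=2)
cv2.imwrite("pics/d.png",a)
E
python3 g.py .4417,.3015,.018,166
```

```text
3.5667 [0.4415 0.3004 0.0998] [-1.7999e+02  1.0000e-02  1.5897e+02] [-0.2 -0.5  0.4] 0.0593 0.0
shift [0.0003 0.0014 0.109 ] turn [-0.     0.    -0.156] mm [ 0.2  1.1 81.8] deg [-0.01  0.01 -7.03] rows 1.9608760138875436 0.9824025219301803
```

View pics/d.png

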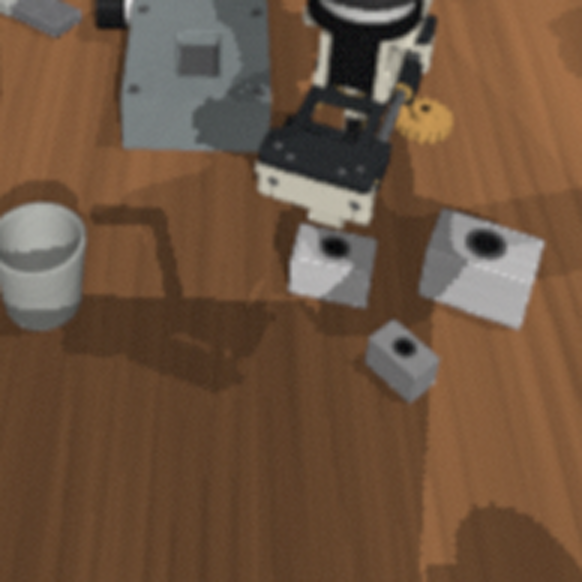

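The gripper stands above the middle block (335,260 in the crop), and the neighbouring blocks are clear of it. Now I'll lower it and grip.

Call:
step_arm(steps=[{"x": 0, "y": 0.0014, "z": 0.05, "rx": 0, "ry": 0, "rz": -0.156, "claw": 0.3}, {"x": 0, "y": 0.0014, "z": 0.09, "rx": 0, "ry": 0, "rz": -0.156, "claw": 0.3}, {"x": 0, "y": 0.0014, "z": 0.1085, "rx": 0, "ry": 0, "rz": -0.156, "claw": 0.3}, {"x": 0, "y": 0.0014, "z": 0.1085, "rx": 0, "ry": 0, "rz": -0.156, "claw": 0.3}, {"x": 0, "y": 0.0014, "z": 0.1085, "rx": 0, "ry": 0, "rz": -0.156, "claw": -0.5}, {"x": 0, "y": 0.0014, "z": 0.1085, "rx": 0, "ry": 0, "rz": -0.156, "claw": -0.5}, {"x": 0, "y": 0.0014, "z": 0.1085, "rx": 0, "ry": 0, "rz": -0.156, "claw": -0.5}, {"x": 0, "y": 0.0014, "z": 0.1085, "rx": 0, "ry": 0, "rz": -0.156, "claw": -0.5}, {"x": 0, "y": 0.0014, "z": 0.1085, "rx": 0, "ry": 0, "rz": -0.156, "claw": -0.5}, {"x": 0, "y": 0.0014, "z": 0.1085, "rx": 0, "ry": 0, "rz": -0.156, "claw": -0.5}], squeeze=25)

```text
time: 4.4
tool_pos: [0.4421, 0.3025, 0.0196]
tool_rot: [3.141, 0.002, 2.9]
contact_force: [-0.2, -1.5, 6.6]
opening: 0.0358
grip_force: 25.0
```

```bash
python3 g.py .4417,.3015,.16,166 .553,.09,.16,121 .553,.09,.16,90
```

```text
4.4 [0.4421 0.3025 0.0196] [1.7994e+02 1.0000e-01 1.6613e+02] [-0.2 -1.5  6.6] 0.0358 25.002276599407196
shift [-1.000e-04 -1.200e-03 -1.872e-01] turn [0.001 0.002 0.003] mm [-1.000e-01 -9.000e-01 -1.404e+02] deg [0.06 0.1  0.13] rows 3.367392387083084 0.025241175631336304
shift [-0.2122 -0.2377 -0.    ] turn [-0. -0.  1.] mm [-159.2 -178.3   -0. ] deg [-0. -0. 45.] rows 5.731361688644849 6.284916201117318
shift [0. 0. 0.] turn [ 0.    -0.     0.689] mm [0. 0. 0.] deg [ 0. -0. 31.] rows 0.0 4.329608938547488
```

Call:
step_arm(steps=[{"x": 0, "y": 0, "z": -0.04, "rx": 0, "ry": 0, "rz": 0, "claw": -0.5}, {"x": 0, "y": 0, "z": -0.09, "rx": 0, "ry": 0, "rz": 0, "claw": -0.5}, {"x": 0, "y": 0, "z": -0.14, "rx": 0, "ry": 0, "rz": 0, "claw": -0.5}, {"x": 0, "y": 0, "z": -0.187, "rx": 0, "ry": 0, "rz": 0, "claw": -0.5}, {"x": 0, "y": 0, "z": -0.187, "rx": 0, "ry": 0, "rz": 0, "claw": -0.5}])

```text
time: 4.82
tool_pos: [0.4447, 0.3041, 0.1659]
tool_rot: [3.133, 0.01, 2.9]
contact_force: [1.2, 0.4, -1.7]
opening: 0.0357
grip_force: 25.0
```

Call:
step_arm(steps=[{"x": -0.212, "y": -0.238, "z": 0, "rx": 0, "ry": 0, "rz": 1, "claw": -0.5}, {"x": -0.212, "y": -0.238, "z": 0, "rx": 0, "ry": 0, "rz": 1, "claw": -0.5}, {"x": -0.212, "y": -0.238, "z": 0, "rx": 0, "ry": 0, "rz": 1, "claw": -0.5}, {"x": -0.212, "y": -0.238, "z": 0, "rx": 0, "ry": 0, "rz": 1, "claw": -0.5}, {"x": -0.212, "y": -0.238, "z": 0, "rx": 0, "ry": 0, "rz": 1, "claw": -0.5}, {"x": -0.212, "y": -0.238, "z": 0, "rx": 0, "ry": 0, "rz": 1, "claw": -0.5}, {"x": -0.212, "y": -0.238, "z": 0, "rx": 0, "ry": 0, "rz": 1, "claw": -0.5}, {"x": -0.212, "y": -0.238, "z": 0, "rx": 0, "ry": 0, "rz": 1, "claw": -0.5}])

```text
time: 5.48
tool_pos: [0.5534, 0.0891, 0.1579]
tool_rot: [-3.141, -0.0, 2.109]
contact_force: [-1.2, 0.7, -2.4]
opening: 0.036
grip_force: 25.0
```

Call:
step_arm(steps=[{"x": 0, "y": 0, "z": 0, "rx": 0, "ry": 0, "rz": 0.689, "claw": -0.5}, {"x": 0, "y": 0, "z": 0, "rx": 0, "ry": 0, "rz": 0.689, "claw": -0.5}, {"x": 0, "y": 0, "z": 0, "rx": 0, "ry": 0, "rz": 0.689, "claw": -0.5}, {"x": 0, "y": 0, "z": 0, "rx": 0, "ry": 0, "rz": 0.689, "claw": -0.5}, {"x": 0, "y": 0, "z": 0, "rx": 0, "ry": 0, "rz": 0.689, "claw": -0.5}, {"x": 0, "y": 0, "z": 0, "rx": 0, "ry": 0, "rz": 0.689, "claw": -0.5}, {"x": 0, "y": 0, "z": 0, "rx": 0, "ry": 0, "rz": 0.689, "claw": -0.5}])

```text
time: 6.07
tool_pos: [0.5524, 0.0918, 0.1584]
tool_rot: [-3.141, -0.0, 1.577]
contact_force: [-0.3, 0.5, -2.1]
opening: 0.0358
grip_force: 25.0
```

```bash
python3 - <<'E'
from h import *
im,d=read_camera("side");cv2.imwrite("side3.png",im);np.save("side3_d.npy",d)
P=cloud("side",d)
# +y face of held block: y max ; white-ish pixels
for m in nets.masks_of("side","block"):
    r=m["region"]&(d>0);Q=P[r]
    print(round(m["conf"],2),m["box"],np.median(Q,0).round(4),np.percentile(Q,3,axis=0).round(4),np.percentile(Q,97,axis=0).round(4))
d0=np.load("side_d.npy");P0=cloud("side",d0)
# housing edges from side: top face points
t=(abs(P0[...,2]-.06)<.005)&(P0[...,0]>.4)&(P0[...,0]<.7)&(P0[...,1]>-.15)&(P0[...,1]<.2)
Q=P0[t];print("top",np.percentile(Q,[.5,2,98,99.5],axis=0).round(4))
a=cv2.resize(im[130:290,190:340],None,fx=4,fy=4,interpolation=2)[:600]
cv2.imwrite("pics/e.png",a)
E
python3 g.py .553,.09,.1,90
```

```text
0.94 [315.1, 295.2, 341.0, 322.1] [0.3996 0.3874 0.0268] [ 0.3766  0.3591 -0.0007] [0.4194 0.4046 0.0307]
0.73 [251.2, 166.3, 264.0, 191.6] [0.5532 0.119  0.1773] [0.5373 0.0687 0.1442] [0.57   0.1233 0.1797]
0.61 [326.1, 261.1, 375.1, 298.0] [0.334  0.3161 0.0496] [0.2968 0.2794 0.0027] [0.3712 0.338  0.0541]
top [[ 0.489  -0.1058  0.0554]
 [ 0.4907 -0.0997  0.0564]
 [ 0.6166  0.1525  0.063 ]
 [ 0.6355  0.1542  0.0641]]
6.1667 [0.5527 0.0915 0.1585] [-179.99   -0.     90.29] [ 0.8 -0.4 -2.8] 0.0357 24.999454021453857
shift [-0.002   0.0004  0.078 ] turn [-0.    -0.     0.007] mm [-1.5  0.3 58.5] deg [-0.01 -0.    0.29] rows 1.4036269810134427 0.04122906417589877
```

View pics/e.png

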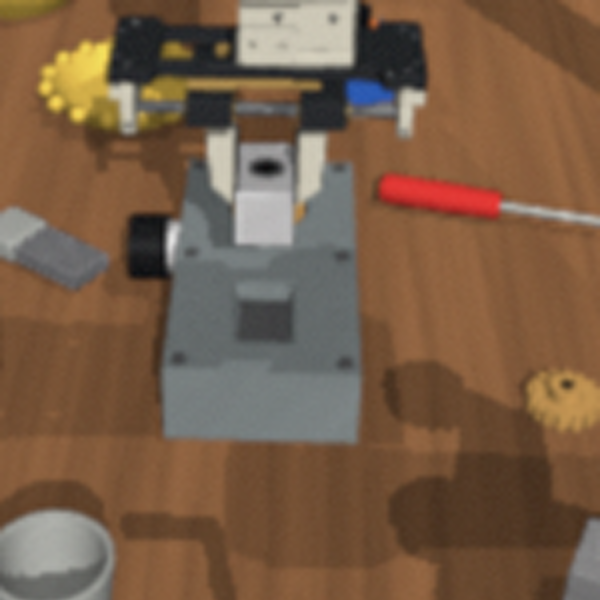

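The block hangs squarely in the gripper (265,200 in the crop), over the far edge of the nest (265,320) as seen from the side. I'll compare its +y face with the housing's +y face in this same camera.

Run:
```python
from h import *
d=np.load("side3_d.npy");P=cloud("side",d);x,y,z=P[...,0],P[...,1],P[...,2]
def st(n,m): 
    Q=P[m];print(n,m.sum(),"y med",np.median(Q[:,1]).round(4),"x 2/98/mid",np.percentile(Q[:,0],[2,50,98]).round(4))
    v,u=np.nonzero(m)
    for r in range(v.min(),v.max()+1,2):
        uu=u[v==r]
        if len(uu)>5: print("  row",r,uu.min(),uu.max(),"x",x[r,uu.min()].round(4),x[r,uu.max()].round(4),"mid",((x[r,uu.min()]+x[r,uu.max()])/2).round(4)) if r%6<2 else 0
st("block",(z>.146)&(z<.172)&(x>.53)&(x<.577)&(y>.1)&(y<.14))
st("housing",(z>.01)&(z<.052)&(x>.4)&(x<.7)&(y>.14)&(y<.17))
```

```text
block 130 y med 0.1211 x 2/98/mid [0.5325 0.5548 0.5758]
  row 180 248 264 x 0.5734 0.5323 mid 0.5529
  row 186 249 262 x 0.5699 0.5371 mid 0.5535
housing 580 y med 0.1528 x 2/98/mid [0.491  0.5526 0.6141]
  row 228 231 279 x 0.616 0.4893 mid 0.5526
  row 234 231 279 x 0.6167 0.4883 mid 0.5525
```

Call:
step_arm(steps=[{"x": -0.0031, "y": 0, "z": 0.04, "rx": 0, "ry": 0, "rz": 0, "claw": -0.5}, {"x": -0.0031, "y": 0, "z": 0.08, "rx": 0, "ry": 0, "rz": 0, "claw": -0.5}, {"x": -0.0031, "y": 0, "z": 0.094, "rx": 0, "ry": 0, "rz": 0, "claw": -0.5}, {"x": -0.0031, "y": 0, "z": 0.094, "rx": 0, "ry": 0, "rz": 0, "claw": -0.5}, {"x": -0.0031, "y": 0, "z": 0.094, "rx": 0, "ry": 0, "rz": 0, "claw": -0.5}, {"x": -0.0031, "y": 0, "z": 0.094, "rx": 0, "ry": 0, "rz": 0, "claw": -0.5}])

```text
time: 6.67
tool_pos: [0.5542, 0.0887, 0.0896]
tool_rot: [3.139, -0.0, 1.573]
contact_force: [1.2, -0.1, -0.6]
opening: 0.0359
grip_force: 25.0
```

```bash
python3 g.py .5525,.089,.0756,90
```

```text
6.6667 [0.5542 0.0887 0.0896] [179.85  -0.    90.15] [ 1.2 -0.1 -0.6] 0.0359 24.999377131462097
shift [ 0.0004 -0.0023  0.0187] turn [ 0.003 -0.     0.003] mm [ 0.3 -1.7 14. ] deg [ 0.15 -0.    0.15] rows 0.338930697312761 0.030199048986037196
```

Call:
step_arm(steps=[{"x": 0, "y": -0.001, "z": 0.008, "rx": 0, "ry": 0, "rz": 0, "claw": -0.5}, {"x": 0, "y": -0.001, "z": 0.012, "rx": 0, "ry": 0, "rz": 0, "claw": -0.5}, {"x": 0, "y": -0.001, "z": 0.016, "rx": 0, "ry": 0, "rz": 0, "claw": -0.5}, {"x": 0, "y": -0.001, "z": 0.019, "rx": 0, "ry": 0, "rz": 0, "claw": -0.5}, {"x": 0, "y": -0.001, "z": 0.019, "rx": 0, "ry": 0, "rz": 0, "claw": -0.5}, {"x": 0, "y": -0.001, "z": 0.019, "rx": 0, "ry": 0, "rz": 0, "claw": -0.5}])

```text
time: 7.17
tool_pos: [0.5522, 0.0886, 0.0738]
tool_rot: [-3.141, 0.0, 1.573]
contact_force: [-0.9, -0.0, -1.3]
opening: 0.0359
grip_force: 25.0
```

Call:
step_arm(steps=[{"x": 0, "y": 0, "z": 0.004, "rx": 0, "ry": 0, "rz": 0, "claw": -0.5}, {"x": 0, "y": 0, "z": 0.008, "rx": 0, "ry": 0, "rz": 0, "claw": -0.5}, {"x": 0, "y": 0, "z": 0.011, "rx": 0, "ry": 0, "rz": 0, "claw": -0.5}, {"x": 0, "y": 0, "z": 0.011, "rx": 0, "ry": 0, "rz": 0, "claw": -0.5}, {"x": 0, "y": 0, "z": 0.011, "rx": 0, "ry": 0, "rz": 0, "claw": -0.5}, {"x": 0, "y": 0, "z": 0.011, "rx": 0, "ry": 0, "rz": 0, "claw": -0.5}])

```text
time: 7.67
tool_pos: [0.5523, 0.0886, 0.0656]
tool_rot: [-3.142, 0.0, 1.573]
contact_force: [-0.5, 0.8, -0.3]
opening: 0.0358
grip_force: 25.0
```

Home height with no force. I'll release and rise.

Call:
step_arm(steps=[{"x": 0, "y": 0, "z": 0.001, "rx": 0, "ry": 0, "rz": 0, "claw": -0.5}, {"x": 0, "y": 0, "z": 0.001, "rx": 0, "ry": 0, "rz": 0, "claw": 0.1}, {"x": 0, "y": 0, "z": 0.001, "rx": 0, "ry": 0, "rz": 0, "claw": 0.1}, {"x": 0, "y": 0, "z": 0.001, "rx": 0, "ry": 0, "rz": 0, "claw": 0.1}, {"x": 0, "y": 0, "z": -0.05, "rx": 0, "ry": 0, "rz": 0, "claw": 0.1}, {"x": 0, "y": 0, "z": -0.1, "rx": 0, "ry": 0, "rz": 0, "claw": 0.1}, {"x": 0, "y": 0, "z": -0.15, "rx": 0, "ry": 0, "rz": 0, "claw": 0.1}, {"x": 0, "y": 0, "z": -0.2, "rx": 0, "ry": 0, "rz": 0, "claw": 0.1}, {"x": 0, "y": 0, "z": -0.2, "rx": 0, "ry": 0, "rz": 0, "claw": 0.1}])

```text
time: 8.42
tool_pos: [0.5558, 0.0888, 0.2235]
tool_rot: [3.128, -0.0, 1.573]
contact_force: [0.5, -0.5, 0.2]
opening: 0.0502
grip_force: 0.0
```

```bash
python3 - <<'E'
from h import *
im,d=read_camera("side");P=cloud("side",d);cv2.imwrite("side4.png",im)
x,y,z=P[...,0],P[...,1],P[...,2]
m=(x>.53)&(x<.575)&(y>.05)&(y<.14)&(z>.075)&(z<.1)&(d>0)
print("block top",m.sum(),np.percentile(P[m],[5,50,95],axis=0).round(4))
cv2.imwrite("pics/f.png",cv2.resize(im[130:270,190:350],None,fx=4,fy=4,interpolation=2))
# gear from original top view: hub top corners at z=.093 (stand 45+10? wheel underside at 45 -> hub top 83)
E
python3 g.py
```

```text
block top 219 [[0.536  0.0632 0.0768]
 [0.5523 0.099  0.0854]
 [0.569  0.1188 0.0875]]
8.4667 [0.5545 0.0887 0.2199] [ 1.7947e+02 -1.0000e-02  9.0130e+01] [ 0.3  0.1 -1.3] 0.0506 0.0
```

View pics/f.png

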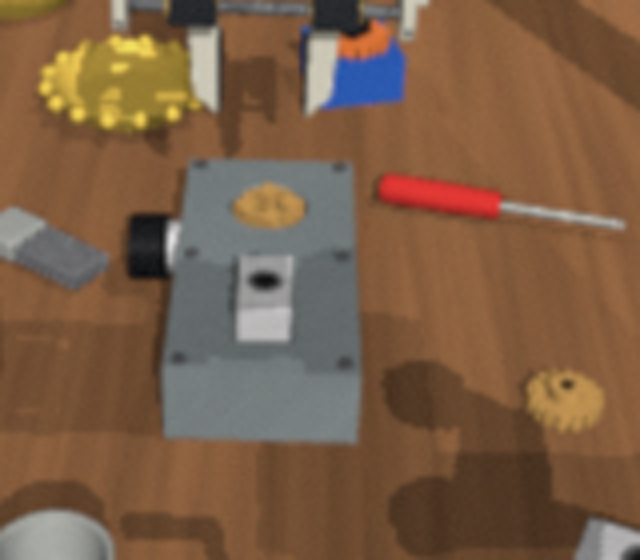

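The block is seated in the nest (265,295), level, with its top at about 0.0857. Next I'll fit the cross angle and the hub pose from the first, unobstructed top picture.

```bash
cat > fit.py <<'E'
from h import *
from scipy.optimize import minimize
im=cv2.imread("top.png");hsv=cv2.cvtColor(im,cv2.COLOR_BGR2HSV)
def grid(z,c,h,st=.0005):
    a=np.arange(-h,h,st);X,Y=np.meshgrid(c[0]+a,c[1]+a,indexing="ij")
    p=camera_params("top");R=np.array(p["R"]);t=np.array(p["t"])
    q=np.stack([X,Y,0*X+z],-1)@R.T+t
    u=q[...,0]/q[...,2]*p["fx"]+p["cx"];v=q[...,1]/q[...,2]*p["fy"]+p["cy"]
    return X,Y,lambda I:cv2.remap(I.astype(np.float32),u.astype(np.float32),v.astype(np.float32),cv2.INTER_LINEAR)
def best(X,Y,I,f,c,rng):
    out=[]
    for th in np.arange(0,90,3):
        for dx in np.arange(-rng,rng+1e-9,.001):
            for dy in np.arange(-rng,rng+1e-9,.001):
                T=cv2.GaussianBlur(f(X-c[0]-dx,Y-c[1]-dy,np.radians(th)).astype(np.float32),(0,0),2.2)
                out.append((np.corrcoef(T.ravel(),I.ravel())[0,1],th,c[0]+dx,c[1]+dy))
    out.sort(reverse=True);return np.round(out[:5],4)
def cross(x,y,a):
    u=x*np.cos(a)+y*np.sin(a);v=-x*np.sin(a)+y*np.cos(a)
    return np.where(((abs(u)<.018)&(abs(v)<.00525))|((abs(v)<.018)&(abs(u)<.00525)),0,1.)*(np.hypot(x,y)<.022)
def sq(x,y,a):
    u=x*np.cos(a)+y*np.sin(a);v=-x*np.sin(a)+y*np.cos(a)
    return ((abs(u)<.012)&(abs(v)<.012))*1.
c=(.552,-.041);X,Y,s=grid(.064,c,.028);
gold=s((hsv[...,1].astype(float)*hsv[...,2]/255))
print("cross",best(X,Y,gold,cross,c,.004))
c=(.479,-.334);X,Y,s=grid(.083,c,.022)
print("hub",best(X,Y,255-s(im[...,2]),sq,c,.004))
cc=[p for p in [cv2.resize(im[175:217,255:300],None,fx=12,fy=12,interpolation=2)]][0];cv2.imwrite("pics/x.png",cc)
E
python3 fit.py; python3 g.py
```

```text
cross [[ 8.598e-01  5.100e+01  5.530e-01 -4.000e-02]
 [ 8.584e-01  4.800e+01  5.530e-01 -4.000e-02]
 [ 8.542e-01  4.800e+01  5.520e-01 -4.000e-02]
 [ 8.536e-01  5.100e+01  5.520e-01 -4.000e-02]
 [ 8.496e-01  4.500e+01  5.530e-01 -4.000e-02]]
hub [[ 0.7924 51.      0.48   -0.337 ]
 [ 0.7919 48.      0.48   -0.337 ]
 [ 0.7908 42.      0.48   -0.337 ]
 [ 0.7907 54.      0.48   -0.337 ]
 [ 0.7894 51.      0.48   -0.338 ]]
8.4667 [0.5545 0.0887 0.2199] [ 1.7947e+02 -1.0000e-02  9.0130e+01] [ 0.3  0.1 -1.3] 0.0506 0.0
```

View pics/x.png

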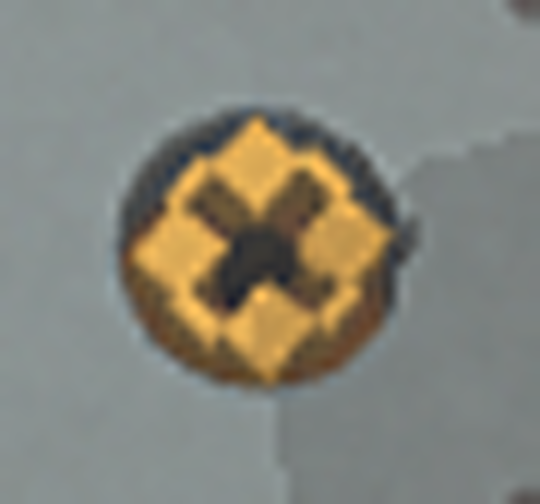

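The cross arms run at about 49° mod 90, with tips near (215,200), (310,195), (225,290), (318,290) and centre (267,243). That agrees with the fit. Next is the gear, gripped first across one hub axis and then the other so that it ends up centred.

```bash
python3 g.py .480,-.337,.15,134 .480,-.337,.0575,139.5
```

```text
8.4667 [0.5545 0.0887 0.2199] [ 1.7947e+02 -1.0000e-02  9.0130e+01] [ 0.3  0.1 -1.3] 0.0506 0.0
shift [-0.5673 -0.1015  0.0922] turn [ 0.011  0.004 -0.975] mm [-425.5  -76.1   69.2] deg [  0.51   0.2  -43.87] rows 10.49798079232997 6.127902770972923
shift [-0.     -0.      0.1233] turn [ 0.     0.    -0.122] mm [-0.  -0.  92.5] deg [ 0.   0.  -5.5] rows 2.2182254196642686 0.7681564245810043
```

Call:
step_arm(steps=[{"x": -0.567, "y": -0.1, "z": 0, "rx": 0, "ry": 0, "rz": -0.975, "claw": 0.1}, {"x": -0.567, "y": -0.1, "z": 0, "rx": 0, "ry": 0, "rz": -0.975, "claw": 0.1}, {"x": -0.567, "y": -0.1, "z": 0, "rx": 0, "ry": 0, "rz": -0.975, "claw": 0.1}, {"x": -0.567, "y": -0.1, "z": 0, "rx": 0, "ry": 0, "rz": -0.975, "claw": 0.1}, {"x": -0.567, "y": -0.1, "z": 0, "rx": 0, "ry": 0, "rz": -0.975, "claw": 0.1}, {"x": -0.567, "y": -0.1, "z": 0, "rx": 0, "ry": 0, "rz": -0.975, "claw": 0.1}, {"x": -0.567, "y": -0.1, "z": 0, "rx": 0, "ry": 0, "rz": -0.975, "claw": 0.1}, {"x": -0.567, "y": -0.1, "z": 0, "rx": 0, "ry": 0, "rz": -0.975, "claw": 0.1}, {"x": -0.567, "y": -0.1, "z": 0.09, "rx": 0, "ry": 0, "rz": -0.975, "claw": 0.1}, {"x": -0.567, "y": -0.1, "z": 0.09, "rx": 0, "ry": 0, "rz": -0.975, "claw": 0.1}, {"x": -0.567, "y": -0.1, "z": 0.09, "rx": 0, "ry": 0, "rz": -0.975, "claw": 0.1}, {"x": -0.567, "y": -0.1, "z": 0.09, "rx": 0, "ry": 0, "rz": -0.975, "claw": 0.1}])

```text
time: 9.47
tool_pos: [0.4753, -0.34, 0.1436]
tool_rot: [-3.14, -0.005, 2.335]
contact_force: [-1.5, 1.1, 0.8]
opening: 0.0507
grip_force: 0.0
```

```bash
python3 - <<'E'
from h import *
for n in("top","side"):
    im,d=read_camera(n);cv2.imwrite(n+"5.png",im)
s=cv2.resize(cv2.imread("side5.png")[95:175,220:330],(770,560),interpolation=2)
cv2.imwrite("pics/g.png",s)
E
python3 g.py .480,-.337,.0575,139.5
```

```text
9.5667 [ 0.4762 -0.3381  0.1448] [-179.97   -0.31  133.79] [-0.5  0.2  0. ] 0.0506 0.0
shift [-0.0031  0.0047  0.1163] turn [-0.    -0.007 -0.127] mm [-2.3  3.5 87.2] deg [-0.02 -0.32 -5.71] rows 2.094690902855164 0.7993728114023333
```

View pics/g.png

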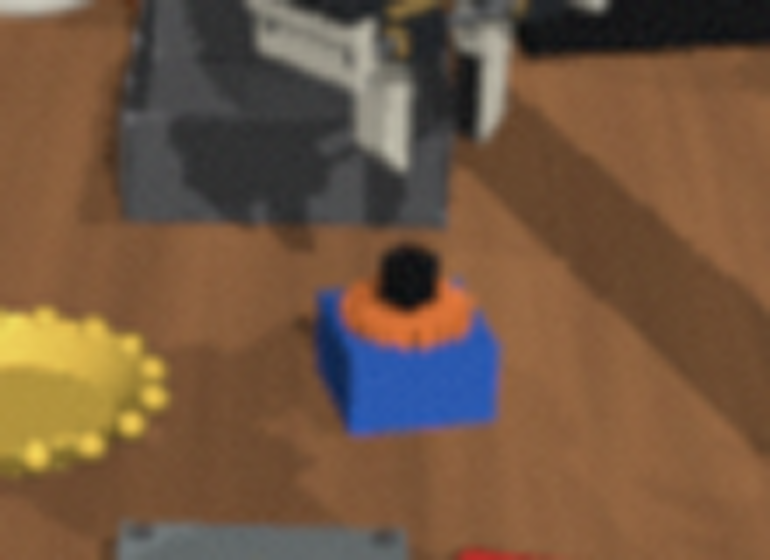

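The gripper is above and behind the gear. The hub is at (408,275) in the crop and the wheel at (408,310), upright on the blue stand. I'll cross-check the gear's x from this view.

```bash
python3 - <<'E'
from h import *
im=cv2.imread("side5.png");hsv=cv2.cvtColor(im,cv2.COLOR_BGR2HSV)
b=np.zeros((384,512),bool);b[125:148,262:295]=1
for n,m,z in(("hub",b&(hsv[...,2]<50),.075),("wheel",b&(hsv[...,0]<14)&(hsv[...,1]>200)&(hsv[...,2]>120),.053)):
    v,u=np.nonzero(m);print(n,len(v),u.min(),u.max(),v.min(),v.max(),ray("side",((v.min()+v.max())/2,(u.min()+u.max())/2),z).round(4))
E
python3 g.py .480,-.337,.0575,139.5
```

```text
hub 50 262 281 125 138 [ 0.5062 -0.3521  0.075 ]
9.5667 [ 0.4762 -0.3381  0.1448] [-179.97   -0.31  133.79] [-0.5  0.2  0. ] 0.0506 0.0
shift [-0.0031  0.0047  0.1163] turn [-0.    -0.007 -0.127] mm [-2.3  3.5 87.2] deg [-0.02 -0.32 -5.71] rows 2.094690902855164 0.7993728114023333Traceback (most recent call last):
  File "<stdin>", line 5, in <module>
    return umr_minimum(a, axis, None, out, keepdims, initial, where)
ValueError: zero-size array to reduction operation minimum which has no identity
```

Run:
```python
from h import *
print(ray("side",(134.3,278.3),.069),ray("side",(139.3,278.3),.055))
```

```text
[ 0.48078395 -0.34229335  0.069     ] [ 0.480415   -0.32933159  0.055     ]
```

Call:
step_arm(steps=[{"x": -0.003, "y": 0.004, "z": 0.05, "rx": 0, "ry": 0, "rz": -0.125, "claw": 0.1}, {"x": -0.003, "y": 0.004, "z": 0.09, "rx": 0, "ry": 0, "rz": -0.125, "claw": 0.1}, {"x": -0.003, "y": 0.004, "z": 0.112, "rx": 0, "ry": 0, "rz": -0.125, "claw": 0.1}, {"x": -0.003, "y": 0.004, "z": 0.112, "rx": 0, "ry": 0, "rz": -0.125, "claw": 0.1}, {"x": -0.003, "y": 0.004, "z": 0.112, "rx": 0, "ry": 0, "rz": -0.125, "claw": -0.8}, {"x": -0.003, "y": 0.004, "z": 0.112, "rx": 0, "ry": 0, "rz": -0.125, "claw": -0.8}, {"x": -0.003, "y": 0.004, "z": 0.112, "rx": 0, "ry": 0, "rz": -0.125, "claw": -0.8}, {"x": -0.003, "y": 0.004, "z": 0.112, "rx": 0, "ry": 0, "rz": -0.125, "claw": -0.8}, {"x": -0.003, "y": 0.004, "z": 0.112, "rx": 0, "ry": 0, "rz": -0.125, "claw": -0.8}, {"x": -0.003, "y": 0.004, "z": 0.112, "rx": 0, "ry": 0, "rz": -0.125, "claw": -0.8}], squeeze=10)

```text
time: 10.4
tool_pos: [0.4817, -0.3383, 0.0661]
tool_rot: [-3.139, 0.003, 2.437]
contact_force: [-5.1, -4.5, 6.0]
opening: 0.0238
grip_force: 10.0
```

Call:
step_arm(steps=[{"x": 0, "y": 0, "z": 0, "rx": 0, "ry": 0, "rz": 0, "claw": 0.2}, {"x": 0, "y": 0, "z": 0, "rx": 0, "ry": 0, "rz": 0, "claw": 0.2}, {"x": 0, "y": 0, "z": 0, "rx": 0, "ry": 0, "rz": 0, "claw": 0.2}, {"x": 0, "y": 0, "z": 0, "rx": 0, "ry": 0, "rz": 0.5, "claw": 0.2}, {"x": 0, "y": 0, "z": 0, "rx": 0, "ry": 0, "rz": 1, "claw": 0.2}, {"x": 0, "y": 0, "z": 0, "rx": 0, "ry": 0, "rz": 1, "claw": 0.2}, {"x": 0, "y": 0, "z": 0, "rx": 0, "ry": 0, "rz": 1, "claw": 0.2}, {"x": 0, "y": 0, "z": 0, "rx": 0, "ry": 0, "rz": 1, "claw": 0.2}, {"x": 0, "y": 0, "z": 0, "rx": 0, "ry": 0, "rz": 1, "claw": 0.2}, {"x": 0, "y": 0, "z": 0, "rx": 0, "ry": 0, "rz": 1, "claw": 0.2}, {"x": 0, "y": 0, "z": 0, "rx": 0, "ry": 0, "rz": 1, "claw": 0.2}, {"x": 0, "y": 0, "z": 0, "rx": 0, "ry": 0, "rz": 1, "claw": 0.2}])

```text
time: 11.4
tool_pos: [0.4821, -0.3361, 0.0641]
tool_rot: [3.141, -0.0, 1.653]
contact_force: [0.8, -0.3, 0.1]
opening: 0.0554
grip_force: 0.0
```

Call:
step_arm(steps=[{"x": 0, "y": 0, "z": 0, "rx": 0, "ry": 0, "rz": 1, "claw": 0.2}, {"x": 0, "y": 0, "z": 0, "rx": 0, "ry": 0, "rz": 1, "claw": 0.2}, {"x": 0, "y": 0, "z": 0, "rx": 0, "ry": 0, "rz": 1, "claw": 0.2}, {"x": 0, "y": 0, "z": 0, "rx": 0, "ry": 0, "rz": 1, "claw": 0.2}, {"x": 0, "y": 0, "z": 0, "rx": 0, "ry": 0, "rz": 1, "claw": 0.2}, {"x": 0, "y": 0, "z": 0, "rx": 0, "ry": 0, "rz": 1, "claw": 0.2}, {"x": 0, "y": 0, "z": 0, "rx": 0, "ry": 0, "rz": 1, "claw": 0.2}, {"x": 0, "y": 0, "z": 0, "rx": 0, "ry": 0, "rz": 1, "claw": 0.2}, {"x": 0, "y": 0, "z": 0, "rx": 0, "ry": 0, "rz": 1, "claw": 0.2}])

```text
time: 12.15
tool_pos: [0.482, -0.3363, 0.0641]
tool_rot: [3.142, -0.0, 0.869]
contact_force: [0.2, 0.3, -0.8]
opening: 0.0552
grip_force: 0.0
```

```bash
python3 g.py .480,-.337,.058,49.5
```

```text
12.15 [ 0.482  -0.3363  0.0641] [180.    -0.    49.77] [ 0.2  0.3 -0.8] 0.0552 0.0
shift [-0.0024 -0.0014  0.0082] turn [ 0.    -0.     0.006] mm [-1.8 -1.1  6.1] deg [ 0.   -0.    0.27] rows 0.15552294816433632 0.03819730937378242
```

Call:
step_arm(steps=[{"x": 0, "y": 0, "z": 0.008, "rx": 0, "ry": 0, "rz": 0, "claw": 0.2}, {"x": 0, "y": 0, "z": 0.008, "rx": 0, "ry": 0, "rz": 0, "claw": 0.2}, {"x": 0, "y": 0, "z": 0.008, "rx": 0, "ry": 0, "rz": 0, "claw": -0.8}, {"x": 0, "y": 0, "z": 0.008, "rx": 0, "ry": 0, "rz": 0, "claw": -0.8}, {"x": 0, "y": 0, "z": 0.008, "rx": 0, "ry": 0, "rz": 0, "claw": -0.8}, {"x": 0, "y": 0, "z": 0.008, "rx": 0, "ry": 0, "rz": 0, "claw": -0.8}, {"x": 0, "y": 0, "z": 0.008, "rx": 0, "ry": 0, "rz": 0, "claw": -0.8}, {"x": 0, "y": 0, "z": 0.008, "rx": 0, "ry": 0, "rz": 0, "claw": -0.8}], squeeze=50)

```text
time: 12.82
tool_pos: [0.4825, -0.3374, 0.0586]
tool_rot: [3.139, 0.001, 0.866]
contact_force: [1.0, -4.8, -0.5]
opening: 0.0238
grip_force: 50.0
```

```bash
python3 g.py .482,-.336,.16,49.3 .5526,-.0407,.16,49 .5526,-.0407,.105,49
```

```text
12.8167 [ 0.4825 -0.3374  0.0586] [1.7985e+02 5.0000e-02 4.9630e+01] [ 1.  -4.8 -0.5] 0.0238 49.95263636112213
shift [ 0.0009 -0.0014 -0.1352] turn [0.003 0.001 0.007] mm [   0.7   -1.  -101.4] deg [0.15 0.05 0.33] rows 2.432135935930182 0.051770401832593134
shift [ 0.3599 -0.1854 -0.    ] turn [ 0.    -0.     0.007] mm [ 269.9 -139.    -0. ] deg [ 0.  -0.   0.3] rows 7.281108295436888 0.041899441340782904
shift [ 0.     -0.      0.0733] turn [0. 0. 0.] mm [ 0. -0. 55.] deg [0. 0. 0.] rows 1.3189448441247005 0.0
```

Call:
step_arm(steps=[{"x": 0, "y": 0, "z": -0.05, "rx": 0, "ry": 0, "rz": 0, "claw": -0.8}, {"x": 0, "y": 0, "z": -0.1, "rx": 0, "ry": 0, "rz": 0, "claw": -0.8}, {"x": 0, "y": 0, "z": -0.135, "rx": 0, "ry": 0, "rz": 0, "claw": -0.8}, {"x": 0.36, "y": -0.186, "z": -0.135, "rx": 0, "ry": 0, "rz": 0.012, "claw": -0.8}, {"x": 0.36, "y": -0.186, "z": -0.135, "rx": 0, "ry": 0, "rz": 0.012, "claw": -0.8}, {"x": 0.36, "y": -0.186, "z": -0.135, "rx": 0, "ry": 0, "rz": 0.012, "claw": -0.8}, {"x": 0.36, "y": -0.186, "z": -0.135, "rx": 0, "ry": 0, "rz": 0.012, "claw": -0.8}, {"x": 0.36, "y": -0.186, "z": -0.135, "rx": 0, "ry": 0, "rz": 0.012, "claw": -0.8}, {"x": 0.36, "y": -0.186, "z": -0.135, "rx": 0, "ry": 0, "rz": 0.012, "claw": -0.8}, {"x": 0.36, "y": -0.186, "z": -0.135, "rx": 0, "ry": 0, "rz": 0.012, "claw": -0.8}, {"x": 0.36, "y": -0.186, "z": -0.135, "rx": 0, "ry": 0, "rz": 0.012, "claw": -0.8}, {"x": 0.36, "y": -0.186, "z": -0.135, "rx": 0, "ry": 0, "rz": 0.012, "claw": -0.8}])

```text
time: 13.82
tool_pos: [0.5502, -0.0365, 0.1588]
tool_rot: [-3.139, 0.0, 0.862]
contact_force: [-0.3, -0.7, -3.1]
opening: 0.0235
grip_force: 49.7
```

Call:
step_arm(steps=[{"x": 0, "y": 0, "z": 0, "rx": 0, "ry": 0, "rz": 0, "claw": -0.8}, {"x": 0, "y": 0, "z": 0, "rx": 0, "ry": 0, "rz": 0, "claw": -0.8}, {"x": 0, "y": 0, "z": 0, "rx": 0, "ry": 0, "rz": 0, "claw": -0.8}])

```text
time: 14.07
tool_pos: [0.5502, -0.0417, 0.1591]
tool_rot: [-3.141, 0.001, 0.855]
contact_force: [-0.3, 0.4, -2.3]
opening: 0.0239
grip_force: 49.7
```

```bash
python3 - <<'E'
from h import *
im,d=read_camera("side");cv2.imwrite("side6.png",im);np.save("side6_d.npy",d)
cv2.imwrite("pics/i.png",cv2.resize(im[130:230,200:320],(720,600),interpolation=2))
E
python3 g.py .5526,-.0407,.112,49
```

```text
14.1167 [ 0.5502 -0.0417  0.1592] [-1.7999e+02  3.0000e-02  4.8970e+01] [-0.2 -0.7 -2.8] 0.0239 49.73584771156311
shift [0.0031 0.0015 0.0629] turn [-0.     0.001 -0.001] mm [ 2.3  1.1 47.2] deg [-0.01  0.03 -0.03] rows 1.13330040041161 0.005963711325825162
```

View pics/i.png

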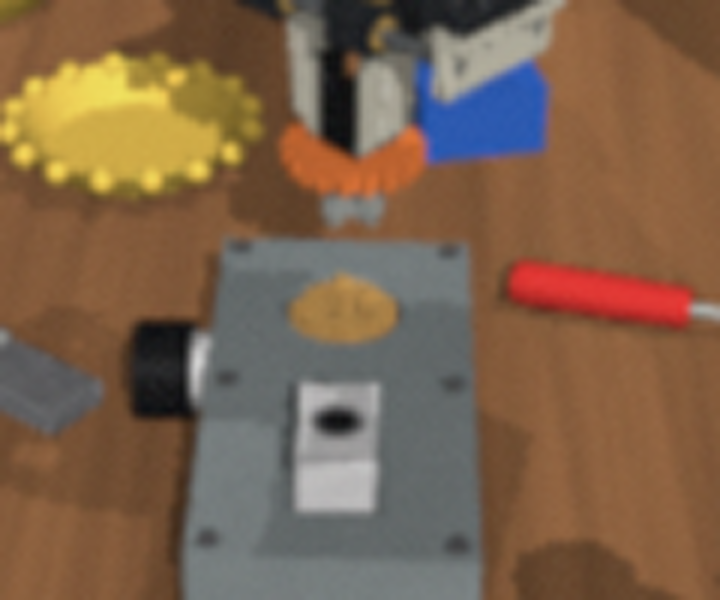

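The gear is held upright and its stem (352,210) hangs above the coupling (343,312). The block stays seated (338,450). I'll compare x by rays.

Run:
```python
from h import *
im=cv2.imread("side6.png");hsv=cv2.cvtColor(im,cv2.COLOR_BGR2HSV);H,S,V=[hsv[...,i].astype(int) for i in range(3)]
b=np.zeros((384,512),bool);b[145:165,240:275]=1
v,u=np.nonzero(b&(H<12)&(S>170)&(V>100));print("wheel",u.min(),u.max(),v.min(),v.max())
# widest rows
uc=(u.min()+u.max())/2
print(ray("side",(154.5,uc),.1456+.005).round(4))
b[:]=0;b[174:190,240:275]=1
v,u=np.nonzero(b&(H<30)&(S>90));print("coup",u.min(),u.max(),v.min(),v.max(),ray("side",((v.min()+v.max())/2,(u.min()+u.max())/2),.064).round(4),ray("side",(v.mean(),u.mean()),.064).round(4))
```

```text
wheel 247 269 151 161
[ 0.5508 -0.0448  0.1506]
coup 248 265 176 186 [ 0.5538 -0.0353  0.064 ] [ 0.5527 -0.0326  0.064 ]
```

Call:
step_arm(steps=[{"x": 0.0033, "y": 0.0017, "z": 0.03, "rx": 0, "ry": 0, "rz": 0, "claw": -0.8}, {"x": 0.0033, "y": 0.0017, "z": 0.06, "rx": 0, "ry": 0, "rz": 0, "claw": -0.8}, {"x": 0.0033, "y": 0.0017, "z": 0.063, "rx": 0, "ry": 0, "rz": 0, "claw": -0.8}, {"x": 0.0033, "y": 0.0017, "z": 0.063, "rx": 0, "ry": 0, "rz": 0, "claw": -0.8}, {"x": 0.0033, "y": 0.0017, "z": 0.063, "rx": 0, "ry": 0, "rz": 0, "claw": -0.8}, {"x": 0.0033, "y": 0.0017, "z": 0.063, "rx": 0, "ry": 0, "rz": 0, "claw": -0.8}])

```text
time: 14.62
tool_pos: [0.554, -0.0398, 0.1135]
tool_rot: [3.139, -0.001, 0.856]
contact_force: [0.2, -0.2, -2.9]
opening: 0.0235
grip_force: 49.7
```

Call:
step_arm(steps=[{"x": 0, "y": 0, "z": 0.003, "rx": 0, "ry": 0, "rz": 0, "claw": -0.8}, {"x": 0, "y": 0, "z": 0.006, "rx": 0, "ry": 0, "rz": 0, "claw": -0.8}, {"x": 0, "y": 0, "z": 0.009, "rx": 0, "ry": 0, "rz": 0, "claw": -0.8}, {"x": 0, "y": 0, "z": 0.011, "rx": 0, "ry": 0, "rz": 0, "claw": -0.8}, {"x": 0, "y": 0, "z": 0.011, "rx": 0, "ry": 0, "rz": 0, "claw": -0.8}, {"x": 0, "y": 0, "z": 0.011, "rx": 0, "ry": 0, "rz": 0, "claw": -0.8}])

```text
time: 15.12
tool_pos: [0.5531, -0.0392, 0.1038]
tool_rot: [-3.141, 0.0, 0.857]
contact_force: [0.4, 1.0, -2.8]
opening: 0.0235
grip_force: 49.7
```

Call:
step_arm(steps=[{"x": 0, "y": 0, "z": 0.002, "rx": 0, "ry": 0, "rz": 0, "claw": -0.8}, {"x": 0, "y": 0, "z": 0.004, "rx": 0, "ry": 0, "rz": 0, "claw": -0.8}, {"x": 0, "y": 0, "z": 0.006, "rx": 0, "ry": 0, "rz": 0, "claw": -0.8}, {"x": 0, "y": 0, "z": 0.006, "rx": 0, "ry": 0, "rz": 0, "claw": -0.8}, {"x": 0, "y": 0, "z": 0.006, "rx": 0, "ry": 0, "rz": 0, "claw": -0.8}])

```text
time: 15.53
tool_pos: [0.5531, -0.0392, 0.0992]
tool_rot: [-3.141, 0.0, 0.857]
contact_force: [-0.1, 0.5, -2.6]
opening: 0.0237
grip_force: 49.7
```

Call:
step_arm(steps=[{"x": 0, "y": 0, "z": 0.003, "rx": 0, "ry": 0, "rz": 0, "claw": -0.8}, {"x": 0, "y": 0, "z": 0.006, "rx": 0, "ry": 0, "rz": 0, "claw": -0.8}, {"x": 0, "y": 0, "z": 0.009, "rx": 0, "ry": 0, "rz": 0, "claw": -0.8}, {"x": 0, "y": 0, "z": 0.012, "rx": 0, "ry": 0, "rz": 0, "claw": -0.8}, {"x": 0, "y": 0, "z": 0.012, "rx": 0, "ry": 0, "rz": 0, "claw": -0.8}, {"x": 0, "y": 0, "z": 0.012, "rx": 0, "ry": 0, "rz": 0, "claw": -0.8}])

```text
time: 16.03
tool_pos: [0.553, -0.0393, 0.0901]
tool_rot: [-3.141, 0.0, 0.857]
contact_force: [-0.3, -0.3, -3.5]
opening: 0.0239
grip_force: 49.7
```

Call:
step_arm(steps=[{"x": 0, "y": 0, "z": 0.004, "rx": 0, "ry": 0, "rz": 0, "claw": -0.8}, {"x": 0, "y": 0, "z": 0.008, "rx": 0, "ry": 0, "rz": 0, "claw": -0.8}, {"x": 0, "y": 0, "z": 0.012, "rx": 0, "ry": 0, "rz": 0, "claw": -0.8}, {"x": 0, "y": 0, "z": 0.016, "rx": 0, "ry": 0, "rz": 0, "claw": -0.8}, {"x": 0, "y": 0, "z": 0.016, "rx": 0, "ry": 0, "rz": 0, "claw": -0.8}, {"x": 0, "y": 0, "z": 0.016, "rx": 0, "ry": 0, "rz": 0, "claw": -0.8}], squeeze=60)

```text
time: 16.53
tool_pos: [0.5537, -0.0393, 0.0793]
tool_rot: [3.14, -0.001, 0.857]
contact_force: [-1.8, -0.0, 7.8]
opening: 0.0238
grip_force: 59.7
```

Call:
step_arm(steps=[{"x": 0, "y": 0, "z": 0.002, "rx": 0, "ry": 0, "rz": 0, "claw": -0.8}, {"x": 0, "y": 0, "z": 0.004, "rx": 0, "ry": 0, "rz": 0, "claw": -0.8}, {"x": 0, "y": 0, "z": 0.006, "rx": 0, "ry": 0, "rz": 0, "claw": -0.8}, {"x": 0, "y": 0, "z": 0.006, "rx": 0, "ry": 0, "rz": 0, "claw": -0.8}, {"x": 0, "y": 0, "z": 0.006, "rx": 0, "ry": 0, "rz": 0, "claw": -0.8}, {"x": 0, "y": 0, "z": 0.006, "rx": 0, "ry": 0, "rz": 0, "claw": -0.8}])

```text
time: 17.03
tool_pos: [0.5541, -0.0397, 0.0774]
tool_rot: [3.138, -0.002, 0.857]
contact_force: [-7.9, 0.5, 25.5]
opening: 0.0233
grip_force: 60.0
```

```bash
python3 - <<'E'
from h import *
im,d=read_camera("side");P=cloud("side",d)
cv2.imwrite("pics/j.png",cv2.resize(im[130:230,200:320],(720,600),interpolation=2))
x,y,z=P[...,0],P[...,1],P[...,2]
m=(x>.53)&(x<.575)&(y>.055)&(y<.14)&(z>.075)&(z<.1)&(d>0)
print("block top",np.percentile(P[m],[5,50,95],axis=0).round(4))
E
python3 g.py
```

```text
block top [[0.5361 0.0634 0.0783]
 [0.5524 0.0975 0.0855]
 [0.5691 0.1191 0.0874]]
17.0833 [ 0.5542 -0.0397  0.0774] [ 1.7978e+02 -9.0000e-02  4.9100e+01] [-7.  -0.8 25.3] 0.0235 59.99007761478424
```

View pics/j.png

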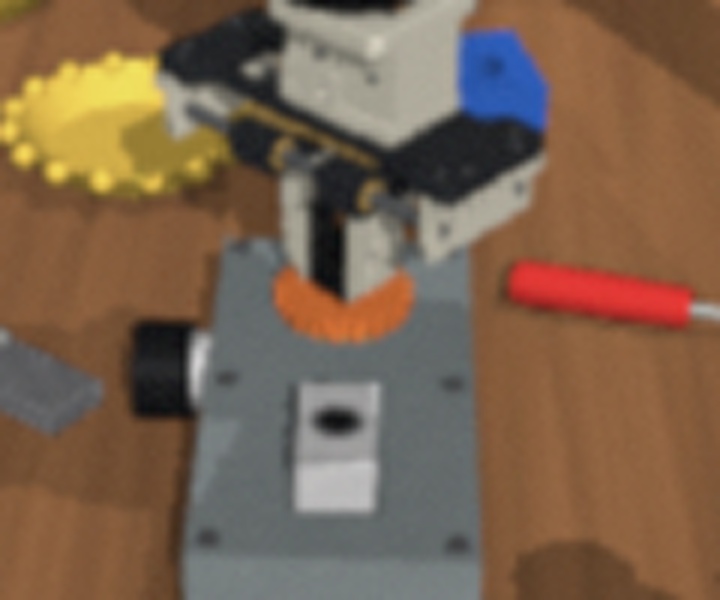

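The gear's wheel sits down on the coupling (343,305) and the block is still seated. The force rose past the spring's 12 N at the expected home height, so the gear has bottomed. I'll hand it in.

```bash
python3 -c "
from cell import robot
print(robot.hand_in())"
```

```text
the job is handed in; nothing more can be done
None
```

I handed the job in at about 17 s of the 54 s allowed, with the bearing block released flat in the nest and the gear held pressed home in the coupling (wrist reading 25 N upward, above the 12 N spring); the hand-in gave no verdict.

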